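# Reset the ratchet of the mould stand and set it to its second notch

### The arm

A 7-joint arm with a two-finger parallel gripper is mounted at the origin on the work surface. World frame = base frame: x ahead of the robot, y to its left, z up, the work surface at z = 0. Lengths are in m, angles in degrees, forces in N, time in s.
With the tool pointing down it reaches from about 0.425 to 0.875 m from the base axis. Payload 4.7 kg.
Tool frame: the origin (TCP) lies at the very end of the fingers, on their centre line; the grasp point (between the pads) lies env.grip_point_offset behind it (env.grip_point_offset is the distance from the TCP to the grasp point, in m); z points along the fingers, y is the direction in which the jaws open and shut (so a half turn about z gives the same grasp; the last joint's range is limited). The gripper opens to 87 mm and grips with 3 to 60 N. Pads are 19 mm wide; open, the fingers measure 117 mm over their backs; the gripper's body (75 mm by 190 mm) begins 51 mm behind the grasp point.
Start: joints at [-64.739, 18.392, -4.016, 83.108, 1.295, 78.541, -3.26], TCP at [0.269, 0.592, 0.194] pointing down, gripper open.
Joint ranges: [-163.93, 163.93], [-17.29, 119.83], [-79.2, 71.16], [3.27, 140.29], [-89.18, 269.18], [5.43, 117.66], [-154.24, 154.24]. Speed limits (degrees/s): [147.25, 147.25, 180, 180, 180, 180, 180].

### API

Orientations are given as [roll, pitch, yaw] about the fixed x, y, z axes, in that order (R = Rz(yaw) Ry(pitch) Rx(roll)).
In Python, from cell import env gives the robot as it stands.
- The arm moves only by the tool send_rows, never from a script. Its argument "plan" is a list of rows, each a list of 7 numbers: the finger opening in mm, from 0 to 87, then the shift along the tool's x, y, z in mm, then the turn, a rotation vector about the tool's x, y, z in rad. A call has 1 to 12 rows; each row shifts and turns the commanded pose from where the row before left it, along the tool's axes as they then stand; what a row does not reach is not made up. A row lasts 1/10 s, in which the tool goes at most 50 mm and 8.59 degrees, less where a joint would pass 70% of its speed; a pose out of reach is approached as far as the arm can. A call is refused whole if a number of a shift passes 50 or a number of a turn 0.15, either way. A call with a gripper value outside its range is refused whole. The fingers move at their own pace and stop on an object; "grip_force" is the grip in N (left out, the last holds). Time passes only in rows, so rows that do not move let the fingers close. It gives the time, the measured TCP pose, the force and the opening at its end, in the units of the state.
- env.get_obs(): the state, without advancing time (a new reading comes with each control period).
- env.read_camera(name): name is "side" or "top" or "wrist"; returns the picture (400x640x3 uint8, red, green, blue); there is no depth.
- env.get_calibration(name): a dict with "fx", "fy", "cx", "cy" (pixels), "k1" (the pictures are not rectified: a ray, as slopes to the right and down, at radius r is drawn at 1 + k1 r^2 times it, then the intrinsics apply), "extrinsics" (4x4, takes a point from camera to world coordinates). Camera axes: x right, y down, z forward; pixel columns grow to the right and rows downward; lengths in m; the calibration is good to about 2 mm. A picture is of the moment at which its call begins: read the wrist's pose just before it. get_calibration takes no time and is no camera call; for the wrist camera it gives the pose at the moment of the call.
- env.sign_off(): hands the job in, once; it reports no verdict.
Trained networks look in the newest picture that a camera, given by its name, has taken for a name from the list of things; names that differ only in an ending like _2 or _b are one class to them, and where a whole thing is asked for, a point or a joint stands for the part that bears it (a point fixed in the world has none). Each returns a list of dicts, best first, with "confidence" (0 to 1); they miss things now and then, are a little off and sometimes report something else, mostly with a low value. They report only what shows in the picture. A call takes as long as a camera call.
- env.regions_of(camera, query): "region" (400x640 bool, what is visible of it) and "rect" ([left, top, right, bottom] in pixels, round what is visible of it).
The state is a dict: "time_s": time; "qpos": joint angles; "joint_velocities": joint speeds; "effort": joint torques, N m; "tool_pos": TCP position; "tool_rot": TCP orientation; "force": force on the tool from outside, world axes, zero at the start; "wrist_torque": the same for the moment, N m; "grip_width": finger opening in m.
Only numpy, scipy, OpenCV 4.12 (cv2) and the standard library are available. Lean on these libraries where they do the work, as an engineer would, in place of code of your own. Each camera call takes 0.05 s, during which the arm holds its last target. There are 200 camera calls.

### The job

The tilting mould stand was left too steep, and its ratchet only lets it go up. Take the bar of the board, lift it past the top notch until it meets the rubber stop and the pawl is reset, lower it gently until it lies flat, then raise it again, let it down gently into the second notch from the bottom, carried by the pawl, and let go. Neither force nor drop it on its pawl or stop, and leave the moulds, scraper and jar beside it where they are.

Things in the scene. Friction and masses are not known exactly. Their poses are not given: they have to be found in the camera images.
- stand: Tilting mould stand of bare steel, bolted down, about 260 x 330 mm. Origin on the worktop under the middle of the hinge axis; x runs level from the hinge to the bar's side (away from the robot at yaw 0), y along the hinge, z up. The hinge axis is 55 mm above the worktop. The ratchet is on its -y side, 166 mm from the middle.
- board (a joint): Angle of the board about the hinge, rad: 0 lying flat on its rubber rests, growing as the bar is raised. Starts in the top notch, held by the pawl. Weight felt at the bar 2 to 5 N; clicks add up to 4 N either way. From the top the pawl must run off the rim (see buffer) before the board can be let down; it then holds at no angle, and holds again once the board has lain flat (below 0.02).
- ratchet (a point): Middle of the toothed quadrant (fixed, 148 mm radius about the hinge): five teeth, four notches, then a smooth rim. The pawl rests in them at board angles of about 0.39 (first, bottom), 0.51, 0.63 and 0.75; it was clamped by hand, so all four are shifted alike, by up to 0.035 either way. To use a notch, raise the board some 0.06 past it and let it down.
- bar (a point): Middle of the board's handle: a round black bar, 14 mm across, parallel to the hinge, 250 mm from its axis, in the board's plane; 132 mm are free between its two side arms. It is 50 mm clear of the board's edge, open above and below, 48 mm over the worktop when flat. The clear mould clipped on the board ends 105 mm before the bar and is 30 mm high.
- pawl_block: Small dark block with the pawl, on the board's -y edge. Origin on the pawl's pin, 165 mm from the hinge axis, 166 mm to -y of the middle; x along the board away from the hinge. The pawl is a 26 mm steel finger pointing back at the quadrant, spring-centred, swinging either way. It must not carry over 100 N: pressing down with 25 N on the bar while a notch holds loads it with 90 N.
- buffer: Rubber buffer, 16 mm thick, on the board's -y edge, 192 mm from the hinge axis (its origin is given on the axis). It meets the adjustable stop at a board angle between 1.02 and 1.26, not known beforehand; the pawl runs off the rim, with nothing to feel, 0.02 to 0.03 before that. It yields 1 mm at the bar per 5 N there; it may bear 40 N, which is 30 N at the bar.
- mould_a: Loose clear polycarbonate mould, 150 x 200 x 22 mm, bystander on the +y side of the stand; origin under its middle.
- mould_b: Loose clear polycarbonate mould, 220 x 130 x 22 mm, bystander on the -y side of the stand; origin under its middle.
- scraper: Loose steel scraper with a black grip, 100 x 84 mm, 16 mm high, bystander on the -y side; origin under the middle of its grip.
- cocoa_jar: Loose clear jar, 80 mm across, 110 mm high, bystander beyond the +y side of the stand; origin under its middle.

How it is judged:
By the outcome, as a careful person would: the job done as asked, in the order asked, and still so for the second after the job is handed in, with the robot touching nothing.
It also fails if it takes over 50 s, if anything falls off the work surface, if the arm or the gripper's body presses on something with over 40 N, if the wrist force passes 120 N, or if a joint passes its speed limit or range.

## Working session

There is one attempt and no reset: what is moved stays moved. The work goes in short steps, Python scripts to look and compute and a tool call to move; the robot and the scene stay as the last step left them, time stands still between calls to the robot, and variables do not carry over. Pictures are saved under pics/ and viewed, about 8 in all and at most 12, crops included, and the job is handed in when it is done.

Besides the shell and the picture viewer there is one more tool, called by a JSON object that holds its "api" and its "payload". send_rows: Moves the arm, as the interface text tells. Its arguments: {"type":"object","properties":{"plan":{"type":"array"},"grip_force":{"type":"number"}},"required":["plan"]}

```bash
ls; mkdir -p pics; python3 - <<'E'
from cell import env
import cv2, numpy as np
o=env.get_obs(); print({k:np.round(v,4).tolist() if not np.isscalar(v) else v for k,v in o.items()}); print(env.grip_point_offset)
for c in ("side","top"):
    im=env.read_camera(c); cv2.imwrite(f"pics/{c}0.png",im[:,:,::-1]); K=env.get_calibration(c); print(c,K)
    for q in ("stand","board","pawl_block","buffer","bar"):
        try:
            for r in env.regions_of(c,q)[:2]:
                ys,xs=np.nonzero(r["region"]); print(c,q,round(r["confidence"],2),r["rect"],xs.mean().round(1),ys.mean().round(1))
        except Exception as e: print(c,q,e)
E
```

```text
pics
{'time_s': 0.0, 'qpos': [-64.7385, 18.4388, -4.0135, 83.1744, 1.2945, 78.5392, -3.2584], 'joint_velocities': [0.0956, 0.0009, -0.0428, 0.0655, 0.0269, -0.087, 0.0555], 'effort': [-0.0001, -49.1273, -0.4036, -31.2542, -0.0637, 0.0434, 0.0002], 'tool_pos': [0.2689, 0.5911, 0.1933], 'tool_rot': [-179.8928, 0.0058, 155.5479], 'force': [-0.548, -0.4689, -0.7207], 'wrist_torque': [0.0158, -0.0067, -0.0074], 'grip_width': 0.08706207405144539}
0.0187
side {'fx': 478.2946119242308, 'fy': 478.2946119242308, 'cx': 329.4497464410177, 'cy': 200.6534155061812, 'k1': -0.14163682948263642, 'extrinsics': array([[ 0.91099731, -0.26951579,  0.31216205,  0.14708078],
       [-0.41216354, -0.56870153,  0.71182848, -0.95491188],
       [-0.01432198, -0.77713565, -0.62917014,  0.93890992],
       [ 0.        ,  0.        ,  0.        ,  1.        ]])}
side stand 0.64 [258.0, 124.6, 372.2, 255.4] 312.2 193.7
side stand 0.61 [314.9, 134.8, 340.3, 163.7] 328.4 147.9
side board 0.96 [264.2, 123.6, 357.3, 233.6] 305.9 180.3
side pawl_block 0.59 [339.8, 176.7, 352.0, 204.8] 345.2 190.7
side bar 0.86 [260.9, 125.1, 356.9, 240.5] 306.6 180.1
side bar 0.35 [349.5, 181.5, 358.6, 190.3] 353.5 187.0
top {'fx': 514.8788715880913, 'fy': 514.8788715880913, 'cx': 313.7320630580969, 'cy': 214.3077293545281, 'k1': -0.08047841018893798, 'extrinsics': array([[ 0.02065185, -0.98946149,  0.14331593,  0.34305199],
       [-0.99959957, -0.02320825, -0.01618862,  0.01632113],
       [ 0.01934412, -0.14292422, -0.98954458,  1.46284401],
       [ 0.        ,  0.        ,  0.        ,  1.        ]])}
top stand 0.85 [224.6, 167.4, 357.3, 263.7] 285.9 214.8
top board 0.93 [224.4, 169.8, 351.4, 260.1] 283.1 216.4
top pawl_block 0.65 [332.0, 190.6, 350.8, 202.2] 343.2 197.1
top buffer 0.69 [149.9, 197.2, 226.0, 256.5] 185.5 226.1
top bar 0.91 [225.5, 170.6, 354.5, 256.7] 282.8 216.5
```

```bash
python3 - <<'E'
import cv2
a=cv2.imread("pics/top0.png")[140:290,130:420]; b=cv2.imread("pics/side0.png")[90:280,220:440]
cv2.imwrite("pics/t1.png",cv2.resize(a,None,fx=2.75,fy=2.75,interpolation=cv2.INTER_CUBIC)); cv2.imwrite("pics/s1.png",cv2.resize(b,None,fx=3,fy=3,interpolation=cv2.INTER_CUBIC))
E
```

```text
(no output)
```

View pics/t1.png

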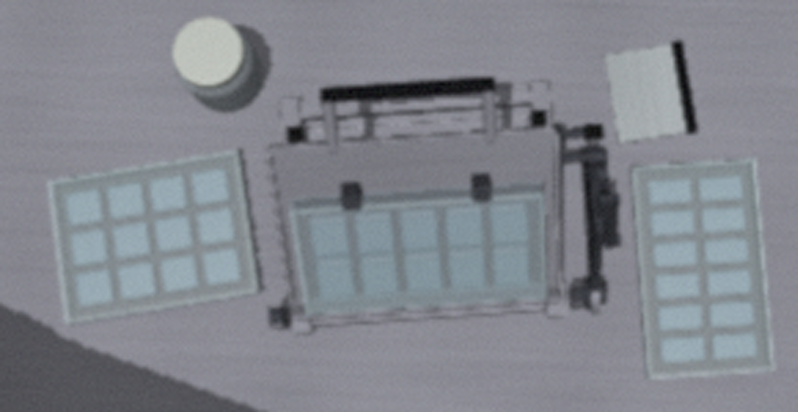

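View pics/s1.png

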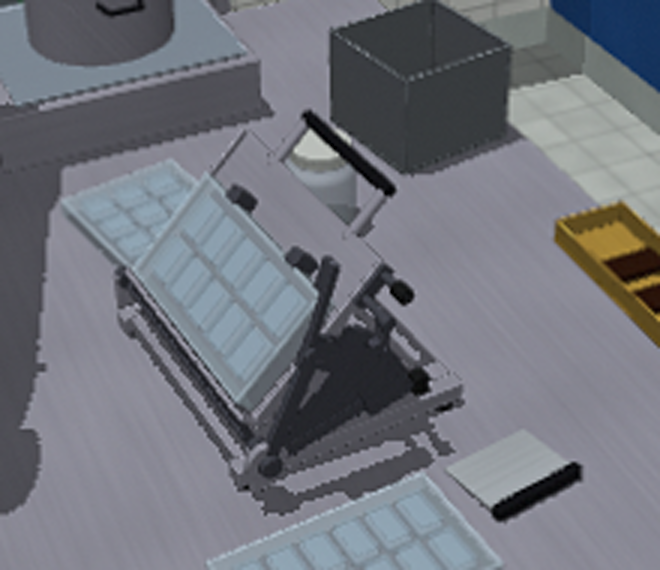

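The top view shows the bar ends at about full-frame (247,174) and (310,171), and the hinge ends at about (232,256) and (346,247). The side view shows the bar ends at (322,129) and (350,153), and the near hinge pin at (309,245). I'll triangulate from these.

```bash
cat > h.py <<'E'
import numpy as np, cv2
from cell import env
from scipy.optimize import least_squares
def proj(c,P,K=None):
    K=K or env.get_calibration(c); T=np.linalg.inv(K["extrinsics"]); p=np.atleast_2d(P)@T[:3,:3].T+T[:3,3]
    s=p[:,:2]/p[:,2:]; s=s*(1+K["k1"]*(s**2).sum(1,keepdims=True)); return s*[K["fx"],K["fy"]]+[K["cx"],K["cy"]]
E
python3 - <<'E'
from h import *
def tri(a,b):
    r=least_squares(lambda P:np.r_[proj("top",P)[0]-a,proj("side",P)[0]-b],[.6,0,.2]); return r.x,r.fun
for n,a,b in (("bar+",(247.1,174.2),(322.3,129.3)),("bar-",(309.6,170.9),(350,152.7)),("hinge-",(346.4,246.9),(309.3,245.3))):
    print(n,*[v.round(4) for v in tri(a,b)])
# model fit: x,y,yaw,theta
T=[((-.0),(.066),"bar",(247.1,174.2),(322.3,129.3)),(0,-.066,"bar",(309.6,170.9),(350,152.7)),(0,-.16,"h",(346.4,246.9),(309.3,245.3))]
def pts(p):
    x,y,w,t=p[:4];L=p[4];c,s=np.cos(w),np.sin(w)
    f=lambda a,b,z:np.array([x+c*a-s*b,y+s*a+c*b,z])
    B=[.25*np.cos(t),.055+.25*np.sin(t)]
    return [f(B[0],L,B[1]),f(B[0],-L,B[1]),f(0,-p[5],.055)]
def res(p):
    P=np.array(pts(p)); return np.r_[(proj("top",P)-[k[3] for k in T]).ravel(),(proj("side",P)-[k[4] for k in T]).ravel()]
r=least_squares(res,[.5,0,0,.75,.07,.16]);print(r.x.round(4),r.fun.round(1)); print(np.array(pts(r.x)).round(4))
print(env.get_obs()["time_s"])
E
```

```text
bar+ [0.6179 0.1615 0.2263] [ 0.0208 -0.0645 -0.0784  0.0185]
bar- [0.63   0.008  0.2317] [ 0.2208 -0.6346 -0.7143  0.183 ]
hinge- [ 0.4604 -0.0989  0.0512] [ 0.1379 -0.4916 -0.4821  0.0974]
[0.4451 0.0689 0.0876 0.77   0.0762 0.1695] [ 0.3 -0.1 -0.1 -0.6  0.6 -0.4 -0.2 -0.6 -0.7  0.8 -0.6 -0.6]
[[ 0.6172  0.1606  0.229 ]
 [ 0.6306  0.0087  0.229 ]
 [ 0.4599 -0.0999  0.055 ]]
0.6
```

The fit gives residuals under 1 px. The stand is at (0.445, 0.069), yaw 5°, board angle about 0.77, and the middle of the bar at (0.624, 0.085, 0.229). I'll move above the bar, with the jaws opening across it.

{"api": "send_rows", "payload": {"plan": [[87,0,0,-17,0,0,0.132],[87,0,0,-17,0,0,0.132],[87,0,0,-17,0,0,0.132],[87,0,0,-17,0,0,0.132],[87,0,0,-17,0,0,0.132],[87,0,0,-17,0,0,0.132],[87,0,0,-17,0,0,0.132],[87,0,0,-17,0,0,0.132],[80,-10,6,0,0,0,0],[70,-25,15,0,0,0,0],[60,-40,23,0,0,0,0],[50,-40,23,0,0,0,0]], "grip_force": 20}}

```text
time_s: 1.8
tool_pos: [0.3466, 0.481, 0.329]
tool_rot: [-180.0, 0.1, 95.3]
force: [0.3, 0.8, 1.0]
grip_width: 0.0638
```

{"api": "send_rows", "payload": {"plan": [[50,-42,24,0,0,0,0],[50,-42,24,0,0,0,0],[50,-42,24,0,0,0,0],[50,-42,24,0,0,0,0],[50,-42,24,0,0,0,0],[50,-42,24,0,0,0,0],[50,-42,24,0,0,0,0],[50,-42,24,0,0,0,0],[50,-42,24,0,0,0,0],[50,-25,15,0,0,0,0],[50,-10,6,0,0,0,0],[50,0,0,0,0,0,0]]}}

```text
time_s: 3.0
tool_pos: [0.6184, 0.0902, 0.3294]
tool_rot: [-179.9, 0.0, 94.9]
force: [-0.1, 0.8, -0.2]
grip_width: 0.0502
```

```bash
python3 - <<'E'
from h import *
K=env.get_calibration("wrist"); im=env.read_camera("wrist")
P=[[.6172,.1606,.229],[.6306,.0087,.229],[.6239,.0847,.229]]
q=proj("wrist",P,K); print(q.round(1), K["extrinsics"].round(3).tolist())
for r in env.regions_of("wrist","bar")[:2]: print(r["confidence"],r["rect"])
im=im[:,:,::-1].copy()
for a in q: cv2.circle(im,tuple(int(v) for v in a),4,(0,0,255),1)
cv2.imwrite("pics/w1.png",im)
E
```

```text
[[331.6 117.4]
 [331.4 269. ]
 [331.5 197.8]] [[0.996, 0.082, 0.02, 0.612], [0.084, -0.966, -0.245, 0.156], [-0.001, 0.245, -0.969, 0.52], [0.0, 0.0, 0.0, 1.0]]
0.68 [194.8, 60.7, 336.6, 301.8]
```

View pics/w1.png

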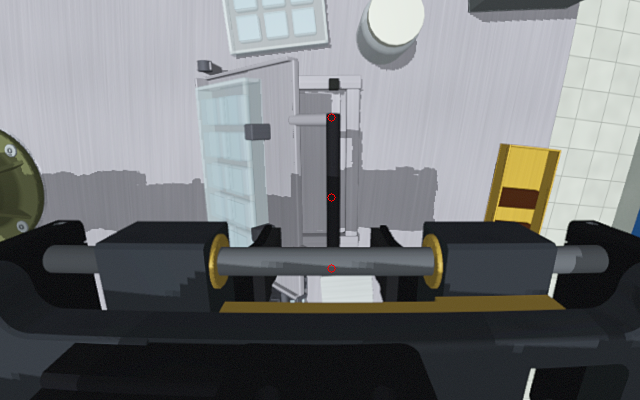

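The bar (column about 333, rows 117–240) lies on the predicted points (column 331.5), so the pose holds. The tool is 6 mm short in x', so I'll correct that, go down and close.

{"api": "send_rows", "payload": {"plan": [[40,-5,6,0,0,0,0],[40,0,0,15,0,0,0],[40,0,0,20,0,0,0],[40,0,0,20,0,0,0],[40,0,0,20,0,0,0],[40,0,0,20,0,0,0],[40,0,0,12,0,0,0],[40,0,0,8,0,0,0],[40,0,0,4,0,0,0],[40,0,0,0,0,0,0]]}}

```text
time_s: 4.1
tool_pos: [0.6248, 0.0883, 0.2115]
tool_rot: [180.0, -0.0, 95.1]
force: [-1.0, 0.1, -0.4]
grip_width: 0.0398
```

{"api": "send_rows", "payload": {"plan": [[25,0,0,0,0,0,0],[18,0,0,0,0,0,0],[12,0,0,0,0,0,0],[8,0,0,0,0,0,0],[8,0,0,0,0,0,0],[8,0,0,0,0,0,0]], "grip_force": 20}}

```text
time_s: 4.7
tool_pos: [0.6248, 0.088, 0.2114]
tool_rot: [180.0, -0.0, 95.0]
force: [-0.1, -0.8, -0.3]
grip_width: 0.0093
```

The opening of 9.3 mm is less than the 14 mm bar, so I'll look before moving.

```bash
python3 - <<'E'
from h import *
print(env.get_obs()["grip_width"])
a=env.read_camera("wrist")[80:300,180:460,::-1]; b=env.read_camera("side")[90:250,240:400,::-1]
a=cv2.resize(a,None,fx=1.5,fy=1.5); b=cv2.resize(b,None,fx=2.3,fy=2.3,interpolation=cv2.INTER_CUBIC)
h=max(a.shape[0],b.shape[0]); f=lambda i:cv2.copyMakeBorder(i,0,h-i.shape[0],0,0,0)
cv2.imwrite("pics/c1.png",np.hstack([f(a),f(b)])); print(np.hstack([f(a),f(b)]).shape, env.get_obs()["grip_width"])
E
```

```text
0.009268327361627028
(368, 788, 3) 0.00864331999972983
```

View pics/c1.png

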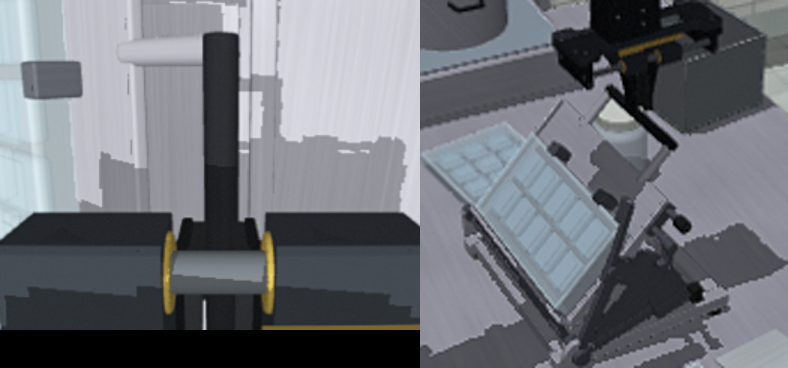

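```bash
python3 - <<'E'
from h import *
K=env.get_calibration("wrist"); print(K["fx"],env.get_obs()["grip_width"],env.get_obs()["force"])
for z in (.19,.21,.229,.24): print(z,proj("wrist",[[.6172,.1606,z],[.6172-.007,.1606,z],[.6172+.007,.1606,z]],K).round(1).tolist())
o=env.get_obs(); p=o["tool_pos"]
print(proj("side",[p,p+np.array([0,0,.0187]),[.6239,.0847,.229]]).round(1).tolist(), "wrist tcp",proj("wrist",[p,p+np.array([0,0,.0187])],K).round(1).tolist())
E
```

```text
306.79929086351996 0.00864331999972983 [ 0.20478366 -0.18130848  0.37752056]
0.19 [[324.8, 111.4], [314.3, 110.5], [335.2, 112.4]]
0.21 [[324.7, 110.3], [313.2, 109.2], [336.2, 111.3]]
0.229 [[324.7, 108.9], [311.8, 107.8], [337.5, 110.1]]
0.24 [[324.6, 108.0], [310.9, 106.8], [338.3, 109.2]]
[[335.0, 145.3], [335.0, 139.7], [335.2, 140.6]] wrist tcp [[326.6, 225.8], [326.8, 236.0]]
```

```bash
python3 - <<'E'
from h import *
b=env.read_camera("side")[100:175,300:375,::-1]; cv2.imwrite("pics/c2.png",cv2.resize(b,None,fx=7,fy=7,interpolation=cv2.INTER_CUBIC))
print(env.get_obs()["grip_width"])
E
```

```text
0.00823540721157641
```

View pics/c2.png

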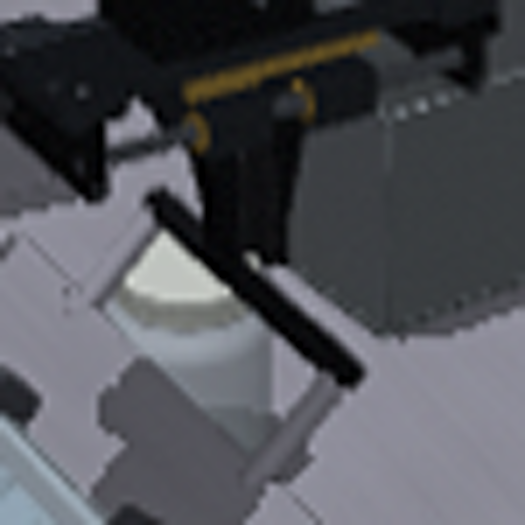

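The zoom shows the fingertips ending just above the bar (bar at about row 137 in the side image), with nothing on its near side, so the pads closed above it. I'll open, go 15 mm lower and try again.

{"api": "send_rows", "payload": {"plan": [[40,0,0,0,0,0,0],[40,0,0,0,0,0,0],[40,0,0,0,0,0,0],[40,0,0,0,0,0,0],[40,0,0,5,0,0,0],[40,0,0,5,0,0,0],[40,0,0,5,0,0,0],[25,0,0,0,0,0,0],[15,0,0,0,0,0,0],[8,0,0,0,0,0,0],[8,0,0,0,0,0,0],[8,0,0,0,0,0,0]]}}

```text
time_s: 6.05
tool_pos: [0.6258, 0.0881, 0.197]
tool_rot: [179.9, -0.0, 95.0]
force: [1.6, 0.0, 0.6]
grip_width: 0.0132
```

{"api": "send_rows", "payload": {"plan": [[8,0,0,0,0,0,0],[8,0,0,0,0,0,0],[8,0,0,0,0,0,0]]}}

```text
time_s: 6.35
tool_pos: [0.6257, 0.0881, 0.1969]
tool_rot: [179.9, -0.0, 95.0]
force: [5.0, 0.9, 0.4]
grip_width: 0.0139
```

```bash
python3 - <<'E'
from h import *
o=env.get_obs(); print(o["grip_width"],o["force"],o["tool_pos"],o["wrist_torque"])
b=env.read_camera("side")[100:175,300:375,::-1]; cv2.imwrite("pics/c3.png",cv2.resize(b,None,fx=7,fy=7,interpolation=cv2.INTER_CUBIC))
E
```

```text
0.013853385520967975 [5.04807424 0.93190762 0.40953175] [0.62567552 0.08809681 0.19694935] [-0.01074807 -0.87207234  0.03713209]
```

View pics/c3.png

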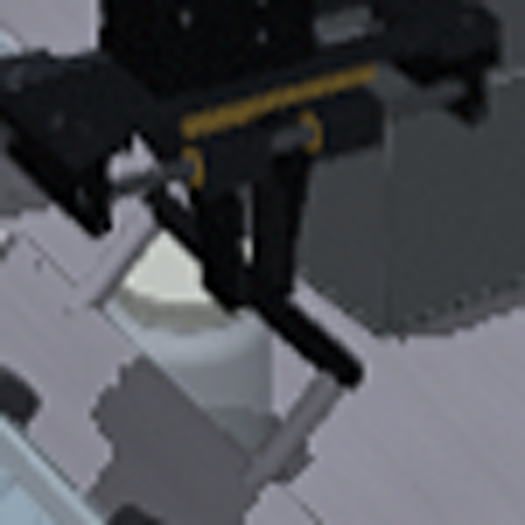

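The bar is now gripped (13.9 mm), but near the fingertips. I'll regrip 8 mm deeper and 1 mm further along x'.

{"api": "send_rows", "payload": {"plan": [[30,0,1,0,0,0,0],[30,0,0,0,0,0,0],[30,0,0,0,0,0,0],[30,0,0,4,0,0,0],[30,0,0,4,0,0,0],[16,0,0,0,0,0,0],[8,0,0,0,0,0,0],[8,0,0,0,0,0,0],[8,0,0,0,0,0,0],[8,0,0,0,0,0,0],[8,0,0,0,0,0,0]], "grip_force": 20}}

```text
time_s: 7.5
tool_pos: [0.6259, 0.0881, 0.1885]
tool_rot: [180.0, -0.0, 95.0]
force: [0.7, -0.2, -0.1]
grip_width: 0.0132
```

Holding the bar well now, with near-zero force. I'll take a short first arc segment (about 20 mm, from about θ 0.757) and check the force.

{"api": "send_rows", "payload": {"plan": [[8,0,-1.7,-1.8,0,0,0],[8,0,-3.5,-3.6,0,0,0],[8,0,-3.6,-3.5,0,0,0],[8,0,-3.6,-3.4,0,0,0],[8,0,-1.8,-1.7,0,0,0],[8,0,0,0,0,0,0]]}}

```text
time_s: 8.1
tool_pos: [0.6113, 0.0868, 0.2028]
tool_rot: [180.0, -0.0, 95.0]
force: [0.8, 0.9, -2.1]
grip_width: 0.0131
```

```bash
cat >> h.py <<'E'
def st():
    o=env.get_obs(); print(round(o["time_s"],2),o["tool_pos"].round(4),"F",o["force"].round(1),"T",o["wrist_torque"].round(2),"w",round(o["grip_width"],4))
def arc(a,b,n,r=250):
    t=np.linspace(a,b,n+1); P=np.c_[r*np.cos(t),r*np.sin(t)]; d=np.diff(P,axis=0); print([[8,0,round(u,1),round(-v,1),0,0,0] for u,v in d])
E
python3 -c "
from h import *
st(); arc(.837,.957,6)"
```

```text
8.1 [0.6113 0.0868 0.2028] F [ 0.8  0.9 -2.1] T [-0.12 -0.4   0.02] w 0.0131
[[8, 0, np.float64(-3.7), np.float64(-3.3), 0, 0, 0], [8, 0, np.float64(-3.8), np.float64(-3.2), 0, 0, 0], [8, 0, np.float64(-3.9), np.float64(-3.2), 0, 0, 0], [8, 0, np.float64(-3.9), np.float64(-3.1), 0, 0, 0], [8, 0, np.float64(-4.0), np.float64(-3.0), 0, 0, 0], [8, 0, np.float64(-4.1), np.float64(-2.9), 0, 0, 0]]
```

{"api": "send_rows", "payload": {"plan": [[8,0,-3.7,-3.3,0,0,0],[8,0,-3.8,-3.2,0,0,0],[8,0,-3.9,-3.2,0,0,0],[8,0,-3.9,-3.1,0,0,0],[8,0,-4.0,-3.0,0,0,0],[8,0,-4.1,-2.9,0,0,0],[8,0,0,0,0,0,0]]}}

```text
time_s: 8.8
tool_pos: [0.5879, 0.0847, 0.2219]
tool_rot: [180.0, -0.0, 95.0]
force: [0.8, -0.6, 0.7]
grip_width: 0.0139
```

```bash
python3 -c "
from h import *
st(); arc(.957,1.277,20)"
```

```text
8.8 [0.5879 0.0847 0.2219] F [ 0.8 -0.6  0.7] T [-0.16 -0.42  0.03] w 0.0139
[[8, 0, np.float64(-3.3), np.float64(-2.3), 0, 0, 0], [8, 0, np.float64(-3.3), np.float64(-2.2), 0, 0, 0], [8, 0, np.float64(-3.4), np.float64(-2.2), 0, 0, 0], [8, 0, np.float64(-3.4), np.float64(-2.1), 0, 0, 0], [8, 0, np.float64(-3.4), np.float64(-2.1), 0, 0, 0], [8, 0, np.float64(-3.5), np.float64(-2.0), 0, 0, 0], [8, 0, np.float64(-3.5), np.float64(-2.0), 0, 0, 0], [8, 0, np.float64(-3.5), np.float64(-1.9), 0, 0, 0], [8, 0, np.float64(-3.6), np.float64(-1.8), 0, 0, 0], [8, 0, np.float64(-3.6), np.float64(-1.8), 0, 0, 0], [8, 0, np.float64(-3.6), np.float64(-1.7), 0, 0, 0], [8, 0, np.float64(-3.6), np.float64(-1.7), 0, 0, 0], [8, 0, np.float64(-3.7), np.float64(-1.6), 0, 0, 0], [8, 0, np.float64(-3.7), np.float64(-1.5), 0, 0, 0], [8, 0, np.float64(-3.7), np.float64(-1.5), 0, 0, 0], [8, 0, np.float64(-3.7), np.float64(-1.4), 0, 0, 0], [8, 0, np.float64(-3.8), np.float64(-1.4), 0, 0, 0], [8, 0, np.float64(-3.8), np.float64(-1.3), 0, 0, 0], [8, 0, np.float64(-3.8), np.float64(-1.2), 0, 0, 0], [8, 0, np.float64(-3.8), np.float64(-1.2), 0, 0, 0]]
```

```bash
python3 - <<'E'
from h import *
b=env.read_camera("side")[90:270,240:400,::-1]; cv2.imwrite("pics/c4.png",cv2.resize(b,None,fx=3.3,fy=3.3,interpolation=cv2.INTER_CUBIC)); st()
E
```

```text
8.85 [0.5881 0.0847 0.2218] F [1.6 0.2 1. ] T [-0.16 -0.42  0.03] w 0.0133
```

View pics/c4.png

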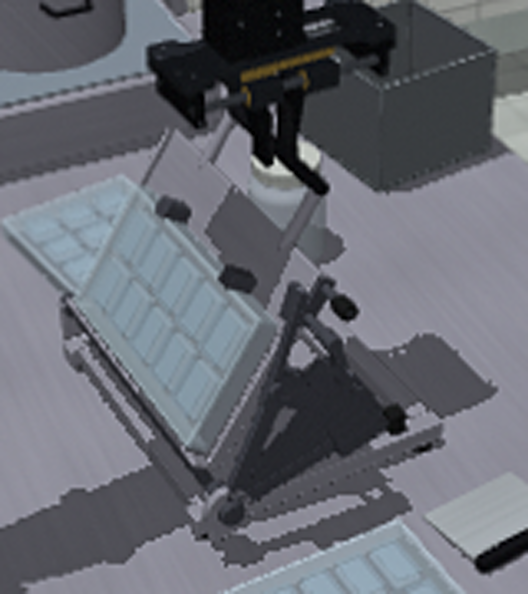

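The board follows the gripper, with the bar between the fingers. I'll continue in small steps towards the stop.

{"api": "send_rows", "payload": {"plan": [[8,0,-3.3,-2.3,0,0,0],[8,0,-3.3,-2.2,0,0,0],[8,0,-3.4,-2.2,0,0,0],[8,0,0,0,0,0,0]]}}

```text
time_s: 9.25
tool_pos: [0.5783, 0.0838, 0.2286]
tool_rot: [179.9, -0.0, 95.0]
force: [3.2, -0.3, 3.1]
grip_width: 0.0132
```

{"api": "send_rows", "payload": {"plan": [[8,0,-1.7,-1,0,0,0],[8,0,-1.7,-1,0,0,0],[8,0,0,0,0,0,0]]}}

```text
time_s: 9.55
tool_pos: [0.5753, 0.0835, 0.2304]
tool_rot: [179.9, -0.0, 95.0]
force: [3.7, -1.2, 3.4]
grip_width: 0.0129
```

{"api": "send_rows", "payload": {"plan": [[8,0,-1.6,-1.4,0,0,0],[8,0,-1.6,-1.4,0,0,0],[8,0,0,0,0,0,0]]}}

```text
time_s: 9.85
tool_pos: [0.5715, 0.0832, 0.2327]
tool_rot: [-180.0, -0.0, 95.0]
force: [4.1, -1.2, 3.5]
grip_width: 0.0128
```

```bash
python3 -c "
from h import *
st()"
```

```text
9.85 [0.5715 0.0832 0.2327] F [ 4.1 -1.2  3.5] T [-0.26 -0.88 -0.02] w 0.0128
```

```bash
cat >> h.py <<'E'
PT=np.array([[.6259,.0881,.1885],[.6113,.0868,.2028],[.5879,.0847,.2219],[.5783,.0838,.2286],[.5753,.0835,.2304],[.5715,.0832,.2327]])
def fit(P):
    c,s=np.cos(.0876),np.sin(.0876); X=(P[:,0]-.4451)*c+(P[:,1]-.0689)*s; Z=P[:,2]
    r=least_squares(lambda p:np.hypot(X-p[0],Z-p[1])-.25,[0,.03]); print("centre",r.x.round(4),"res mm",(r.fun*1e3).round(2),"theta",np.arctan2(Z-r.x[1],X-r.x[0]).round(3)); return r.x
E
python3 -c "
from h import *
fit(PT); fit(PT[:3]);arc(1.05,1.29,15)"
```

```text
centre [-0.0015  0.0184] res mm [ 0.07 -0.11 -0.03  0.1   0.   -0.03] theta [0.748 0.83  0.951 0.998 1.012 1.03 ]
centre [-0.0012  0.0181] res mm [ 0.05 -0.09  0.04] theta [0.75  0.832 0.953]
[[8, 0, np.float64(-3.5), np.float64(-2.0), 0, 0, 0], [8, 0, np.float64(-3.5), np.float64(-1.9), 0, 0, 0], [8, 0, np.float64(-3.5), np.float64(-1.8), 0, 0, 0], [8, 0, np.float64(-3.6), np.float64(-1.8), 0, 0, 0], [8, 0, np.float64(-3.6), np.float64(-1.7), 0, 0, 0], [8, 0, np.float64(-3.6), np.float64(-1.7), 0, 0, 0], [8, 0, np.float64(-3.7), np.float64(-1.6), 0, 0, 0], [8, 0, np.float64(-3.7), np.float64(-1.6), 0, 0, 0], [8, 0, np.float64(-3.7), np.float64(-1.5), 0, 0, 0], [8, 0, np.float64(-3.7), np.float64(-1.4), 0, 0, 0], [8, 0, np.float64(-3.8), np.float64(-1.4), 0, 0, 0], [8, 0, np.float64(-3.8), np.float64(-1.3), 0, 0, 0], [8, 0, np.float64(-3.8), np.float64(-1.3), 0, 0, 0], [8, 0, np.float64(-3.8), np.float64(-1.2), 0, 0, 0], [8, 0, np.float64(-3.8), np.float64(-1.1), 0, 0, 0]]
```

The circle fit is tight (0.1 mm). The board started at 0.748, so the notch shift is about 0, and the centre lies at reading z = 0.0184. Continuing to the stop.

{"api": "send_rows", "payload": {"plan": [[8,0,-1.6,-1.3,0,0,0],[8,0,-1.7,-1.2,0,0,0],[8,0,0,0,0,0,0]]}}

```text
time_s: 10.15
tool_pos: [0.5679, 0.0828, 0.235]
tool_rot: [-179.9, 0.0, 95.0]
force: [2.1, -1.2, 0.7]
grip_width: 0.0131
```

{"api": "send_rows", "payload": {"plan": [[8,0,-1.7,-1,0,0,0],[8,0,-1.7,-1,0,0,0],[8,0,0,0,0,0,0]]}}

```text
time_s: 10.45
tool_pos: [0.5645, 0.0826, 0.237]
tool_rot: [-179.9, 0.0, 95.0]
force: [2.0, -1.3, -0.4]
grip_width: 0.0127
```

{"api": "send_rows", "payload": {"plan": [[8,0,-1.9,-1,0,0,0],[8,0,-1.9,-1,0,0,0],[8,0,0,0,0,0,0]]}}

```text
time_s: 10.75
tool_pos: [0.5608, 0.0822, 0.239]
tool_rot: [-180.0, 0.0, 95.0]
force: [3.2, -2.0, 0.4]
grip_width: 0.0132
```

{"api": "send_rows", "payload": {"plan": [[8,0,-1.9,-1,0,0,0],[8,0,-1.9,-1,0,0,0],[8,0,0,0,0,0,0]]}}

```text
time_s: 11.05
tool_pos: [0.557, 0.0819, 0.2411]
tool_rot: [-180.0, 0.0, 95.0]
force: [1.6, -2.3, -0.6]
grip_width: 0.0134
```

{"api": "send_rows", "payload": {"plan": [[8,0,-1.9,-0.9,0,0,0],[8,0,-1.9,-0.9,0,0,0],[8,0,0,0,0,0,0]]}}

```text
time_s: 11.35
tool_pos: [0.5533, 0.0816, 0.243]
tool_rot: [-180.0, 0.0, 95.0]
force: [1.2, -2.2, -0.4]
grip_width: 0.0133
```

{"api": "send_rows", "payload": {"plan": [[8,0,-1.9,-0.9,0,0,0],[8,0,-1.9,-0.9,0,0,0],[8,0,0,0,0,0,0]]}}

```text
time_s: 11.65
tool_pos: [0.5496, 0.0812, 0.2448]
tool_rot: [-180.0, -0.0, 95.0]
force: [1.0, -3.2, 0.3]
grip_width: 0.0132
```

{"api": "send_rows", "payload": {"plan": [[8,0.2,-1.9,-0.8,0,0,0],[8,0.2,-1.9,-0.8,0,0,0],[8,0,0,0,0,0,0]]}}

```text
time_s: 11.95
tool_pos: [0.546, 0.0809, 0.2465]
tool_rot: [180.0, 0.0, 95.0]
force: [2.1, -5.2, 0.1]
grip_width: 0.0133
```

{"api": "send_rows", "payload": {"plan": [[8,-0.4,-1.9,-0.8,0,0,0],[8,-0.4,-1.9,-0.8,0,0,0],[8,0,0,0,0,0,0]]}}

```text
time_s: 12.25
tool_pos: [0.5425, 0.0806, 0.2482]
tool_rot: [180.0, -0.0, 95.1]
force: [4.0, -4.0, 0.3]
grip_width: 0.0133
```

{"api": "send_rows", "payload": {"plan": [[8,-0.3,-1.5,-0.6,0,0,0],[8,-0.3,-1.5,-0.6,0,0,0],[8,0,0,0,0,0,0]]}}

```text
time_s: 12.55
tool_pos: [0.5409, 0.0804, 0.249]
tool_rot: [179.8, -0.0, 95.1]
force: [7.8, -1.5, -3.1]
grip_width: 0.0131
```

Resistance is building: commanded 3.2 mm, moved 1.8 mm. One more small step will confirm the stop.

{"api": "send_rows", "payload": {"plan": [[8,-0.1,-1.1,-0.5,0,0,0],[8,0,-1.1,-0.5,0,0,0],[8,0,0,0,0,0,0]]}}

```text
time_s: 12.85
tool_pos: [0.5398, 0.0804, 0.2495]
tool_rot: [179.7, -0.0, 95.1]
force: [11.7, -0.7, -7.3]
grip_width: 0.0136
```

Stop met: about 13.6 N tangential, about 4.4 N/mm, θ about 1.17. Now I'll lower along the fitted arc.

```bash
python3 - <<'E'
import numpy as np
def arc(a,b,n,r=250):
    t=np.linspace(a,b,n+1); d=np.diff(np.c_[r*np.cos(t),r*np.sin(t)],axis=0)
    print([[8,round(float(.01*u),2),round(float(u),1),round(float(-v),1),0,0,0] for u,v in d])
arc(1.185,1.172,1)
for a,b,n in((1.172,.887,11),(.887,.587,12),(.587,.287,12),(.287,.047,12),(.047,-.001,4)): print(a,b);arc(a,b,n)
E
```

```text
[[8, 0.03, 3.0, 1.2, 0, 0, 0]]
1.172 0.887
[[8, 0.06, 5.9, 2.6, 0, 0, 0], [8, 0.06, 5.9, 2.7, 0, 0, 0], [8, 0.06, 5.8, 2.9, 0, 0, 0], [8, 0.06, 5.7, 3.0, 0, 0, 0], [8, 0.06, 5.6, 3.2, 0, 0, 0], [8, 0.06, 5.6, 3.3, 0, 0, 0], [8, 0.05, 5.5, 3.5, 0, 0, 0], [8, 0.05, 5.4, 3.6, 0, 0, 0], [8, 0.05, 5.3, 3.8, 0, 0, 0], [8, 0.05, 5.2, 3.9, 0, 0, 0], [8, 0.05, 5.1, 4.0, 0, 0, 0]]
0.887 0.587
[[8, 0.05, 4.8, 4.0, 0, 0, 0], [8, 0.05, 4.7, 4.1, 0, 0, 0], [8, 0.05, 4.6, 4.2, 0, 0, 0], [8, 0.04, 4.5, 4.4, 0, 0, 0], [8, 0.04, 4.4, 4.5, 0, 0, 0], [8, 0.04, 4.3, 4.6, 0, 0, 0], [8, 0.04, 4.1, 4.7, 0, 0, 0], [8, 0.04, 4.0, 4.8, 0, 0, 0], [8, 0.04, 3.9, 4.9, 0, 0, 0], [8, 0.04, 3.8, 5.0, 0, 0, 0], [8, 0.04, 3.7, 5.1, 0, 0, 0], [8, 0.04, 3.5, 5.2, 0, 0, 0]]
0.587 0.287
[[8, 0.03, 3.4, 5.2, 0, 0, 0], [8, 0.03, 3.3, 5.3, 0, 0, 0], [8, 0.03, 3.1, 5.4, 0, 0, 0], [8, 0.03, 3.0, 5.5, 0, 0, 0], [8, 0.03, 2.9, 5.6, 0, 0, 0], [8, 0.03, 2.7, 5.6, 0, 0, 0], [8, 0.03, 2.6, 5.7, 0, 0, 0], [8, 0.02, 2.4, 5.8, 0, 0, 0], [8, 0.02, 2.3, 5.8, 0, 0, 0], [8, 0.02, 2.1, 5.9, 0, 0, 0], [8, 0.02, 2.0, 5.9, 0, 0, 0], [8, 0.02, 1.8, 6.0, 0, 0, 0]]
0.287 0.047
[[8, 0.01, 1.4, 4.8, 0, 0, 0], [8, 0.01, 1.3, 4.8, 0, 0, 0], [8, 0.01, 1.2, 4.9, 0, 0, 0], [8, 0.01, 1.1, 4.9, 0, 0, 0], [8, 0.01, 1.0, 4.9, 0, 0, 0], [8, 0.01, 0.9, 4.9, 0, 0, 0], [8, 0.01, 0.8, 4.9, 0, 0, 0], [8, 0.01, 0.7, 5.0, 0, 0, 0], [8, 0.01, 0.6, 5.0, 0, 0, 0], [8, 0.0, 0.5, 5.0, 0, 0, 0], [8, 0.0, 0.4, 5.0, 0, 0, 0], [8, 0.0, 0.3, 5.0, 0, 0, 0]]
0.047 -0.001
[[8, 0.0, 0.1, 3.0, 0, 0, 0], [8, 0.0, 0.1, 3.0, 0, 0, 0], [8, 0.0, 0.1, 3.0, 0, 0, 0], [8, 0.0, 0.0, 3.0, 0, 0, 0]]
```

{"api": "send_rows", "payload": {"plan": [[8,0,3,1.2,0,0,0],[8,0.1,5.9,2.6,0,0,0],[8,0.1,5.9,2.7,0,0,0],[8,0.1,5.8,2.9,0,0,0],[8,0.1,5.7,3,0,0,0],[8,0,5.6,3.2,0,0,0],[8,0.1,5.6,3.3,0,0,0],[8,0,5.5,3.5,0,0,0],[8,0.1,5.4,3.6,0,0,0],[8,0,5.3,3.8,0,0,0],[8,0.1,5.2,3.9,0,0,0],[8,0,5.1,4,0,0,0]]}}

```text
time_s: 14.05
tool_pos: [0.601, 0.0858, 0.212]
tool_rot: [-180.0, -0.0, 95.1]
force: [-0.7, 0.6, 5.4]
grip_width: 0.0133
```

{"api": "send_rows", "payload": {"plan": [[8,0,2.4,2,0,0,0],[8,0,2.4,2,0,0,0],[8,0,0,0,0,0,0]]}}

```text
time_s: 14.35
tool_pos: [0.606, 0.0863, 0.2078]
tool_rot: [180.0, -0.0, 95.1]
force: [2.6, -0.2, 1.2]
grip_width: 0.0135
```

{"api": "send_rows", "payload": {"plan": [[8,0.1,4.6,4.2,0,0,0],[8,0,4.5,4.4,0,0,0],[8,0.1,4.4,4.5,0,0,0],[8,0,4.3,4.6,0,0,0],[8,0,2,2.4,0,0,0],[8,0,0,0,0,0,0]]}}

```text
time_s: 14.95
tool_pos: [0.6264, 0.0881, 0.188]
tool_rot: [179.9, 0.0, 95.0]
force: [4.5, 1.4, 1.0]
grip_width: 0.0128
```

{"api": "send_rows", "payload": {"plan": [[8,0,2.4,2,0,0,0],[8,0,2,2.2,0,0,0],[8,0,2,2.2,0,0,0],[8,0,0,0,0,0,0]]}}

```text
time_s: 15.35
tool_pos: [0.6321, 0.0886, 0.1815]
tool_rot: [180.0, -0.0, 95.0]
force: [3.7, 1.6, 0.8]
grip_width: 0.0131
```

The board passes the top notch freely, so the pawl is reset. I'll keep lowering.

{"api": "send_rows", "payload": {"plan": [[8,0,4.1,4.6,0,0,0],[8,0,4,4.8,0,0,0],[8,0,3.9,4.9,0,0,0],[8,0.1,3.8,5,0,0,0],[8,0.1,3.7,5.1,0,0,0],[8,0.1,3.5,5.2,0,0,0],[8,0.1,3.4,5.2,0,0,0],[8,0,3.3,5.3,0,0,0],[8,0,3.1,5.4,0,0,0],[8,0,3,5.5,0,0,0],[8,0,1.5,2.8,0,0,0],[8,0,0,0,0,0,0]]}}

```text
time_s: 16.55
tool_pos: [0.6686, 0.0919, 0.1269]
tool_rot: [-179.9, 0.0, 95.0]
force: [0.4, 0.2, -4.7]
grip_width: 0.0134
```

```bash
python3 -c "
from h import *
st(); P=np.vstack([PT,[.606,.0863,.2078],[.6264,.0881,.188],[.6321,.0886,.1815],env.get_obs()['tool_pos']]); fit(P)"
```

```text
16.55 [0.6686 0.0919 0.1269] F [ 0.4  0.2 -4.7] T [0.07 0.06 0.  ] w 0.0134
centre [-0.0005  0.0177] res mm [-0.14 -0.22 -0.    0.19  0.11  0.1   0.02 -0.12 -0.21  0.31] theta [0.753 0.835 0.956 1.003 1.017 1.035 0.864 0.75  0.715 0.451]
```

{"api": "send_rows", "payload": {"plan": [[8,0,2.6,5.4,0,0,0],[8,0,2.4,5.5,0,0,0],[8,0,2.3,5.5,0,0,0],[8,0,2.2,5.6,0,0,0],[8,0,2,5.7,0,0,0],[8,0,1.9,5.7,0,0,0],[8,0,1.7,5.7,0,0,0],[8,0,1.6,5.8,0,0,0],[8,0,1.5,5.8,0,0,0],[8,0,1.3,5.9,0,0,0],[8,0,0.6,3,0,0,0],[8,0,0,0,0,0,0]]}}

```text
time_s: 17.75
tool_pos: [0.69, 0.0938, 0.0681]
tool_rot: [179.9, 0.0, 95.0]
force: [4.1, -1.0, -4.1]
grip_width: 0.0131
```

{"api": "send_rows", "payload": {"plan": [[8,0,1.5,5.9,0,0,0],[8,0,1.4,5.9,0,0,0],[8,0,1.2,5.9,0,0,0],[8,0,0.7,6,0,0,0],[8,0,0.6,6,0,0,0],[8,0,0.3,4,0,0,0],[8,0,0.1,3,0,0,0],[8,0,0,0,0,0,0]]}}

```text
time_s: 18.55
tool_pos: [0.6951, 0.0943, 0.0313]
tool_rot: [180.0, 0.0, 95.0]
force: [4.3, -0.2, -1.8]
grip_width: 0.0133
```

{"api": "send_rows", "payload": {"plan": [[8,0,0.6,2.5,0,0,0],[8,0,0.3,2.5,0,0,0],[8,0,0.1,2,0,0,0],[8,0,0,1.5,0,0,0],[8,0,0,0,0,0,0]]}}

```text
time_s: 19.05
tool_pos: [0.6955, 0.0944, 0.0229]
tool_rot: [-180.0, 0.0, 95.0]
force: [1.9, -0.8, -2.1]
grip_width: 0.0133
```

{"api": "send_rows", "payload": {"plan": [[8,0,0,1.5,0,0,0],[8,0,0,1.5,0,0,0],[8,0,0,1,0,0,0],[8,0,0,0,0,0,0]]}}

```text
time_s: 19.45
tool_pos: [0.6957, 0.0943, 0.0191]
tool_rot: [-180.0, 0.0, 95.0]
force: [1.1, -1.7, -1.8]
grip_width: 0.0134
```

{"api": "send_rows", "payload": {"plan": [[8,0,0,1,0,0,0],[8,0,0,1,0,0,0],[8,0,0,0,0,0,0]]}}

```text
time_s: 19.75
tool_pos: [0.6957, 0.0944, 0.0171]
tool_rot: [-180.0, 0.0, 95.0]
force: [1.9, -1.6, -1.4]
grip_width: 0.0131
```

{"api": "send_rows", "payload": {"plan": [[8,0,0,1,0,0,0],[8,0,0,1,0,0,0],[8,0,0,0,0,0,0]]}}

```text
time_s: 20.05
tool_pos: [0.6957, 0.0943, 0.0151]
tool_rot: [-180.0, 0.0, 95.0]
force: [1.1, -2.7, -1.0]
grip_width: 0.0132
```

{"api": "send_rows", "payload": {"plan": [[8,0,0,1,0,0,0],[8,0,0,1,0,0,0],[8,0,0,0,0,0,0]]}}

```text
time_s: 20.35
tool_pos: [0.6957, 0.0944, 0.0135]
tool_rot: [-180.0, -0.0, 95.0]
force: [1.2, -2.7, 0.2]
grip_width: 0.013
```

```bash
python3 - <<'E'
from h import *
st(); b=env.read_camera("side")[90:270,240:440,::-1]; cv2.imwrite("pics/c5.png",cv2.resize(b,None,fx=3.3,fy=3.3,interpolation=cv2.INTER_CUBIC)); st()
E
```

```text
20.35 [0.6957 0.0944 0.0135] F [ 1.2 -2.7  0.2] T [-0.59  0.3   0.05] w 0.013
20.4 [0.6957 0.0944 0.0135] F [ 0.  -2.1  0.6] T [-0.61  0.29  0.  ] w 0.0131
```

View pics/c5.png

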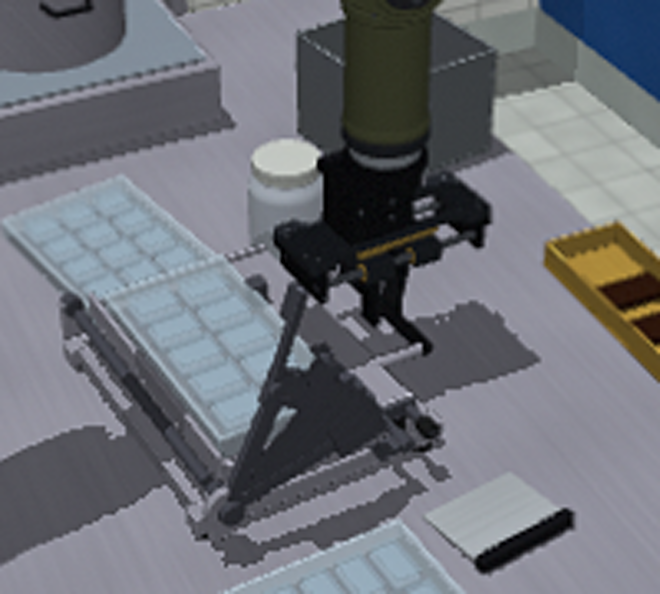

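The board looks nearly flat and the load is coming off the arm (Fz −1.0 → +0.4). I'll press a little further to confirm the rests.

{"api": "send_rows", "payload": {"plan": [[8,0,0,1,0,0,0],[8,0,0,1,0,0,0],[8,0,0,0,0,0,0]]}}

```text
time_s: 20.7
tool_pos: [0.6958, 0.0944, 0.0134]
tool_rot: [180.0, -0.0, 95.0]
force: [-4.3, -3.0, 9.3]
grip_width: 0.0132
```

```bash
python3 - <<'E'
from h import *
A=np.vstack([PT,[[.606,.0863,.2078],[.6264,.0881,.188],[.6321,.0886,.1815],[.6686,.0919,.1269],[.69,.0938,.0681],[.6951,.0943,.0313],[.6955,.0944,.0229],[.6957,.0943,.0151],[.6957,.0944,.0135]]])
c=fit(A); fit(A[:8]); fit(A[8:])
E
```

```text
centre [0.0016 0.0159] res mm [-0.46 -0.31  0.24  0.56  0.52  0.56  0.01 -0.44 -0.63 -0.82  0.08  0.17
  0.2   0.3   0.32] theta [ 0.764  0.846  0.967  1.014  1.028  1.046  0.875  0.761  0.726  0.462
  0.21   0.062  0.028 -0.003 -0.01 ]
centre [-0.0014  0.0183] res mm [ 0.02 -0.14 -0.05  0.09 -0.   -0.03  0.07  0.05] theta [0.749 0.831 0.952 0.999 1.013 1.031 0.86  0.746]
centre [0.0018 0.0143] res mm [ 0.2  -0.37  0.15  0.   -0.02  0.02  0.03] theta [ 0.732  0.468  0.217  0.068  0.034  0.003 -0.003]
```

Flat confirmed: z stayed at 0.0134 and Fz rose to 9.3 N on the rests. Now I'll raise again towards θ about 0.58.

{"api": "send_rows", "payload": {"plan": [[8,0,0,-2.4,0,0,0],[8,0,-0.1,-6,0,0,0],[8,0,-0.2,-6,0,0,0],[8,0,-0.4,-6,0,0,0],[8,0,-0.5,-6,0,0,0],[8,0,-0.7,-6,0,0,0],[8,0,-0.8,-6,0,0,0],[8,0,-0.9,-5.9,0,0,0],[8,0,-1.1,-5.9,0,0,0],[8,0,-1.2,-5.9,0,0,0],[8,0,-1.4,-5.8,0,0,0],[8,0,-1.5,-5.8,0,0,0]]}}

```text
time_s: 21.9
tool_pos: [0.6873, 0.0936, 0.0796]
tool_rot: [179.9, 0.0, 95.0]
force: [2.7, -2.6, -3.0]
grip_width: 0.0133
```

{"api": "send_rows", "payload": {"plan": [[8,0,-1.6,-5.8,0,0,0],[8,0,-1.8,-5.7,0,0,0],[8,0,-1.9,-5.7,0,0,0],[8,0,-2,-5.6,0,0,0],[8,0,-1.1,-2.8,0,0,0],[8,0,0,0,0,0,0]]}}

```text
time_s: 22.5
tool_pos: [0.6791, 0.0929, 0.1055]
tool_rot: [179.9, -0.0, 95.0]
force: [3.2, -2.6, -1.2]
grip_width: 0.0133
```

{"api": "send_rows", "payload": {"plan": [[8,0,-2.1,-5.6,0,0,0],[8,0,-2.3,-5.5,0,0,0],[8,0,-2.4,-5.5,0,0,0],[8,0,-2.6,-5.4,0,0,0],[8,0,-2.7,-5.3,0,0,0],[8,0,0,0,0,0,0]]}}

```text
time_s: 23.1
tool_pos: [0.6671, 0.0918, 0.1328]
tool_rot: [179.9, -0.0, 95.0]
force: [3.5, -3.1, -1.3]
grip_width: 0.0132
```

{"api": "send_rows", "payload": {"plan": [[8,0,-2.8,-5.2,0,0,0],[8,0,-2.9,-5.2,0,0,0],[8,0,-3,-5.1,0,0,0],[8,0,-1,-1.8,0,0,0],[8,0,0,0,0,0,0]]}}

```text
time_s: 23.6
tool_pos: [0.6577, 0.091, 0.1498]
tool_rot: [179.9, 0.0, 95.0]
force: [4.6, -2.8, -0.2]
grip_width: 0.0133
```

{"api": "send_rows", "payload": {"plan": [[8,0,-1.3,-2.1,0,0,0],[8,0,0,0,0,0,0],[8,0,1.1,1.7,0,0,0],[8,0,1.1,1.7,0,0,0],[8,0,1.1,1.7,0,0,0],[8,0,1.1,1.7,0,0,0],[8,0,0,0,0,0,0]]}}

```text
time_s: 24.3
tool_pos: [0.6608, 0.0913, 0.1445]
tool_rot: [179.9, 0.0, 95.0]
force: [5.3, -3.2, 0.1]
grip_width: 0.0136
```

{"api": "send_rows", "payload": {"plan": [[8,0,1,1.3,0,0,0],[8,0,1,1.3,0,0,0],[8,0,0,0,0,0,0]]}}

```text
time_s: 24.6
tool_pos: [0.6621, 0.0914, 0.1423]
tool_rot: [180.0, 0.0, 95.0]
force: [2.8, -4.1, 2.6]
grip_width: 0.0133
```

{"api": "send_rows", "payload": {"plan": [[8,-0.3,0.6,0.9,0,0,0],[8,-0.3,0.6,0.9,0,0,0],[8,0,0,0,0,0,0]]}}

```text
time_s: 24.9
tool_pos: [0.6626, 0.0915, 0.1414]
tool_rot: [-180.0, -0.1, 95.1]
force: [-1.3, -3.3, 8.8]
grip_width: 0.0134
```

The pawl has taken the load at θ about 0.53 (second notch, with a shift of about +0.02, as the camera suggested). I'll ease off the preload, then open.

{"api": "send_rows", "payload": {"plan": [[8,0,-0.3,-0.6,0,0,0],[8,0,-0.2,-0.5,0,0,0],[8,0,0,0,0,0,0]]}}

```text
time_s: 25.2
tool_pos: [0.6624, 0.0914, 0.1418]
tool_rot: [-180.0, -0.1, 95.1]
force: [0.1, -1.8, 5.6]
grip_width: 0.0132
```

{"api": "send_rows", "payload": {"plan": [[18,0,0,0,0,0,0],[26,0,0,0,0,0,0],[36,0,0,0,0,0,0],[40,0,0,0,0,0,0],[40,0,0,0,0,0,0],[40,0,0,0,0,0,0]]}}

```text
time_s: 25.8
tool_pos: [0.6626, 0.0911, 0.141]
tool_rot: [-180.0, -0.0, 95.1]
force: [0.7, 0.2, -0.4]
grip_width: 0.039
```

Released with zero force. I'll retreat straight up.

{"api": "send_rows", "payload": {"plan": [[40,0,0,-5,0,0,0],[40,0,0,-10,0,0,0],[40,0,0,-15,0,0,0],[40,0,0,-20,0,0,0],[40,0,0,-25,0,0,0],[40,0,0,-25,0,0,0],[40,0,0,-25,0,0,0],[40,0,0,-20,0,0,0],[40,0,0,-10,0,0,0],[40,0,0,0,0,0,0]]}}

```text
time_s: 26.8
tool_pos: [0.6637, 0.0909, 0.2988]
tool_rot: [179.8, -0.0, 95.0]
force: [-0.3, -0.2, -0.7]
grip_width: 0.0401
```

```bash
python3 - <<'E'
from h import *
st(); s=env.read_camera("side"); t=env.read_camera("top")
f=lambda i,k:cv2.resize(i[:,:,::-1],None,fx=k,fy=k,interpolation=cv2.INTER_CUBIC)
a=f(s[100:280,230:410],2.2); b=f(t[140:290,130:420],1.37); h=max(a.shape[0],b.shape[0])
g=lambda i:cv2.copyMakeBorder(i,0,h-i.shape[0],0,0,0); m=np.hstack([g(a),g(b)]); print(m.shape); cv2.imwrite("pics/end.png",m)
for th in (.39,.53,.65): # predicted bar ends in side image
    w=.0876;c,n=np.cos(w),np.sin(w);X,Z=.25*np.cos(th),.055+.25*np.sin(th)
    print(th,((proj("side",[[.4451+c*X-n*b,.0689+n*X+c*b,Z] for b in(.076,-.076)])-[230,100])*2.2).round(0).tolist())
E
```

```text
26.8 [0.6637 0.0909 0.2988] F [-0.3 -0.2 -0.7] T [-0.09  0.01  0.  ] w 0.0401
(396, 793, 3)
0.39 [[237.0, 103.0], [296.0, 158.0]]
0.53 [[227.0, 87.0], [287.0, 141.0]]
0.65 [[216.0, 74.0], [276.0, 129.0]]
```

View pics/end.png

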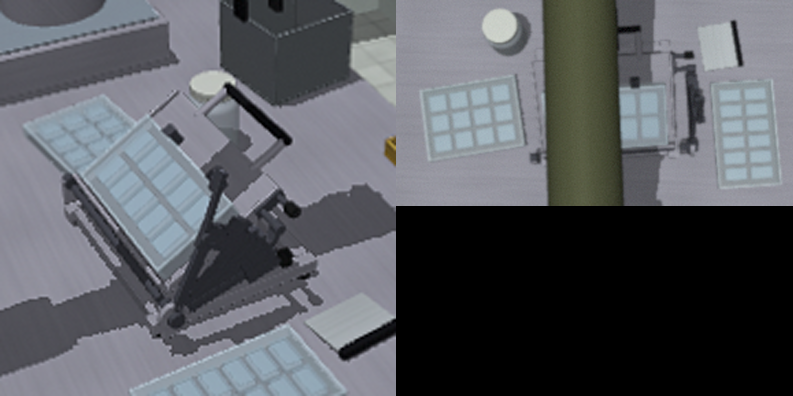

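The bar ends at crop (229,88) and (288,140) match the prediction for θ = 0.53, (227,87) and (287,141). The board therefore stands in the second notch. The moulds, scraper and jar are where they were. Handing in.

```bash
python3 -c "
from h import *
st(); print(env.sign_off())"
```

```text
26.9 [0.6625 0.0909 0.2958] F [ 0.2 -0.5 -0.2] T [-0.08  0.04 -0.01] w 0.0397
the job is handed in; nothing more can be done
None
```

The board is resting in the second notch from the bottom, carried by the pawl. The gripper has let go and is clear of the stand. I handed the job in at 26.9 s.

- **Reset at the top:** I lifted the bar until it met the rubber stop at a board angle of about 1.17, pressing with about 14 N. The board then came down freely past the top notch, so the pawl had reset.
- **Flat:** I lowered it until it lay on its rests. It stopped moving there and the arm read 9 N upward.
- **Second notch:** I raised it to about 0.58 and let it down. The pawl took the load at about 0.53, with at most about 9 N pressing down on the bar. I eased that to about 5 N and opened the fingers.

**Last checks:** The final side picture matches a board angle of 0.53 to within about 1 pixel. That is the second notch shifted by about +0.02, the same shift as the first camera estimate of the top notch. By eye, the moulds, scraper and jar had not moved. The force reading was near zero after release.

**What disagreed:**
- The first grasp closed above the bar. The bar sat about 37 mm above the reported fingertip position, against the 19 mm expected, so I regripped about 23 mm lower.
- Arc fits for the starting angle ranged from 0.75 to 0.77. I used heights measured from the flat position instead.

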